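# Tighten the centre bolt of a garment stand's base with a T-handle socket wrench

### The job

The centre bolt at the bottom of the garment stand's upright sleeve has worked loose. Take the T-handle wrench that fits it (the biggest of the three in the rack), fit its socket over the bolt head, turn it clockwise until the bolt stops dead, and put the wrench back upright in the same hole of the rack. Leave the other two wrenches and the two jars standing where they are.

Things in the scene. Friction and masses are not known exactly. Their poses are not given: they have to be found in the camera images.
- stand_base: Base of a garment stand, heavy, does not move; origin at the centre of its underside, z up. Four grey-painted steel tubes 45 mm wide, tops 37 mm above the table, reach 190 mm out along the diagonals of its x and y; at the centre an upright steel sleeve, bore 53 mm, outside 59 mm, rim 105 mm above the table. The bolt stands in the bottom of the sleeve.
- bolt_top (a point): Centre of the top of the bolt's steel hex head, 48 mm below the sleeve's rim. A fixed point: it does not turn with the bolt. Head 30 mm across flats, 12 mm high, the top 3 mm bevelled to a 24 mm circle. How the flats lie is not given and differs each time: find them by touch, pressing lightly (5 N) and turning until the socket drops over the head.
- bolt_feed (a joint): How far the bolt is screwed down, m (2 mm per whole turn, 0.955 mm when tight); too small a motion to judge by reading. Right-hand thread, clockwise from above tightens. It turns easily (about 0.1 N m or less) for 100 to 160 degrees more, then stops dead: that is tight; a pull of 0.4 to 1 N m is enough. It stays where it is left.
- big_wrench_grip (a point): Centre of the cross-bar of the biggest wrench, the one that fits: steel T-handle socket wrench, about 0.5 kg, z up the shank from socket to bar, x along the bar. Bar 110 mm long (x), 16 mm wide, 16 mm high, centred on the shank's axis, 145 mm above the open end of the socket. Shank 14 mm thick. At the start it stands socket down in one of the rack's holes.
- big_wrench: The same wrench; origin at the centre of the open lower end of its socket, axes as the bar's. Socket 42 mm outside, hexagon 31.5 mm across flats, 18 mm deep, flats facing x and every 60 degrees; about 5 degrees of play either way on the bolt. Right down, this point is 12 mm below bolt_top; wrongly turned, it rests only 3 to 5 mm below it.
- wrench_rack: Plywood rack, fixed, 90 mm (x) by 300 mm (y), 78 mm high; origin at the centre of its underside. Floor board 12 mm thick on which the wrenches stand; top board from 68 to 78 mm with three 47 mm round holes at y = -90, 0 and 90 mm; open at front and back. Which wrench stands in which hole varies; the bars lie within 12 degrees of the rack's x.
- mid_wrench_grip (a point): Centre of the cross-bar of the middle wrench, like the big one but too small for the bolt: bar 90 mm long, 133 mm above its foot, socket 35 mm outside.
- small_wrench_grip (a point): Centre of the cross-bar of the smallest wrench, too small for the bolt: bar 70 mm long, 121 mm above its foot, socket 28 mm outside.
- tall_jar: Loose glass jar with a pale label and a black lid, 70 mm across, 95 mm high; origin at the centre of its underside. A bystander.
- squat_jar: Loose amber glass jar with a black lid, 76 mm across, 65 mm high, between two legs of the stand's base; origin at the centre of its underside. A bystander.

How it is judged:
By the outcome, as a careful person would: the job done as asked, in the order asked, and still so for the second after the job is handed in, with the robot touching nothing.
It also fails if it takes over 66 s, if anything falls off the work surface, if the arm or the gripper's body presses on something with over 40 N, if the wrist force passes 120 N, or if a joint passes its speed limit or range.

### The arm

A 6-joint arm with a two-finger parallel gripper is mounted at the origin on the work surface. World frame = base frame: x ahead of the robot, y to its left, z up, the work surface at z = 0. Lengths are in mm, angles in rad, forces in N, time in s.
With the tool pointing down it reaches from about 275 to 750 mm from the base axis. Payload 10.2 kg.
Tool frame: the origin (TCP) lies between the finger pads; the fingertips stand 11 mm ahead of it and the grasp point (between the pads) lies 8 mm behind it (ctrl.nose_length is the distance from the TCP to the fingertips, in mm); x points along the fingers, y is the direction in which the jaws open and shut, and the axes are right-handed (so a half turn about x gives the same grasp; the last joint's range is limited). The gripper opens to 85 mm and grips with 20 to 120 N. Pads are 22 mm wide; open, the fingers measure 114 mm over their backs; the gripper's body (76 mm by 85 mm) begins 54 mm behind the grasp point. The pads swing forward as they close: fully open they stand 13 mm farther back than shut.
Start: joints at [1.035, 0.313, 1.498, -0, 1.331, -0.223], TCP at [161.568, 499.527, 242.294] pointing down, gripper open.
Joint ranges: [-2.94, 2.94], [-0.97, 2.17], [0.19, 2.56], [-1.23, 4.37], [0.02, 3.11], [-2.88, 2.88]. Speed limits (rad/s): [2.39, 2.39, 3.01, 3.14, 3.14, 3.14].

### API

Orientations are given as a unit quaternion [w, x, y, z].
In Python, from rig import ctrl, capture, ticket gives the robot as it stands.
- The arm moves only by the tool step_arm, never from a script. Its argument "commands" is a list of rows, each a list of 2 entries, a list of its own where there are three numbers: the shift along the world's x, y, z normalised to -1 to 1, where 1 is 0.04 m, then the turn about the world's z normalised to -1 to 1, where 1 is 180 degrees. A call has 1 to 5 rows; each row shifts and turns the commanded pose from where the row before left it; what a row does not reach is not made up. A row lasts 1/10 s, in which the tool goes at most 50 mm and 8.59 degrees, less where a joint would pass 70% of its speed; a pose out of reach is approached as far as the arm can. A call with a number of a shift or a turn outside -1 to 1 is refused whole. A call with a gripper value outside its range is refused whole. "gripper" is the closure, from -1 (fully open) to 1 (shut), so that 0 is half open, set as the call begins (left out, the last holds). The fingers move at their own pace and stop on an object; "force" is the grip in N (left out, the last holds). Time passes only in rows, so rows that do not move let the fingers close. It gives the time, the measured TCP pose, the force and the opening at its end, in the units of the state.
- ctrl.sense(): the state, without advancing time (a new reading comes with each control period).
- capture(name): name is "scene" or "top" or "wrist"; returns a dict with "image" (420x560x3 uint8, blue, green, red), "fov_y" (degrees; the focal length in pixels is half the picture's height over the tangent of half this angle, whatever the lens; pixels are square), "cx", "cy" (the principal point, pixels), "origin" and "orientation" of the camera in the world. Camera axes: x right, y down, z forward; pixel columns grow to the right and rows downward; lengths in mm; the calibration is good to about 2 mm. A picture is of the moment at which its call begins. There is no depth.
- ticket.finish_job(): hands the job in, once; it reports no verdict.
The state is a dict: "time_s": time; "joints": joint angles; "dq": joint speeds; "tau": joint torques, N m; "eef_pos": TCP position; "ee_rot": TCP orientation; "force": force on the tool from outside, world axes, zero at the start; "wrist_torque": the same for the moment, N m; "grip_width": opening from 0.0 (shut) to 1.0 (fully open).
Only numpy, scipy, OpenCV 4.12 (cv2) and the standard library are available. Lean on these libraries where they do the work, as an engineer would, in place of code of your own. Each camera call takes 0.05 s, during which the arm holds its last target.

## Working session

There is one attempt and no reset: what is moved stays moved. The work goes in short steps, Python scripts to look and compute and a tool call to move; the robot and the scene stay as the last step left them, time stands still between calls to the robot, and variables do not carry over. Pictures are saved under pics/ and viewed, and the job is handed in when it is done.

Besides the shell and the picture viewer there is one more tool, called after "Emit:" as name(argument=value, ...), one argument or row to a line, values as JSON. step_arm: Moves the arm, as the interface text tells. Its arguments: {"type":"object","properties":{"commands":{"type":"array","items":{"type":"array"}},"gripper":{"type":"number"},"force":{"type":"number"}},"required":["commands"]}

```bash
ls; mkdir -p pics; python3 - <<'E'
from rig import ctrl,capture,ticket
import cv2,json
print(ctrl.sense()); print(ctrl.nose_length)
for n in ["scene","top","wrist"]:
    c=capture(n); cv2.imwrite(f"pics/{n}0.png",c["image"])
    print(n,{k:v for k,v in c.items() if k!="image"})
E
```

```text
pics
{'time_s': 0.0, 'joints': array([ 1.03459610e+00,  3.13430955e-01,  1.49845161e+00,  2.75624644e-05,
        1.33101852e+00, -2.23423499e-01]), 'dq': array([ 0.0003389 ,  0.00096839, -0.00087031, -0.00013615, -0.00088126,
        0.00017026]), 'tau': array([ 6.00268577e-04, -4.12267256e+01, -2.59755135e+01, -8.95814878e-05,
        4.06159743e-03,  5.21870760e-06]), 'eef_pos': array([161.42829296, 499.30073149, 241.73935295]), 'ee_rot': array([ 0.69829661,  0.10970921,  0.69865721, -0.11056145]), 'force': array([-0.57905533, -0.35486416,  0.00834828]), 'wrist_torque': array([0.00907472, 0.0459938 , 0.02246075]), 'grip_width': 1.001241386609343}
11.0
scene {'fov_y': 46.73250594622186, 'cx': 277.1554748813016, 'cy': 210.24412793722914, 'origin': array([1392.78983195,  363.97613459, 1178.6083128 ]), 'orientation': array([-0.18899171,  0.51646855,  0.78484191, -0.28559681])}
top {'fov_y': 44.76434696472658, 'cx': 282.1528459836698, 'cy': 213.1049960605742, 'origin': array([ 536.4012764,   18.0833526, 1328.2657551]), 'orientation': array([-0.00516902,  0.71024654, -0.70353802,  0.02360918])}
wrist {'fov_y': 67.94171131434643, 'cx': 273.8641289777469, 'cy': 207.65562782912207, 'origin': array([ 88.65835884, 523.76358979, 373.35069235]), 'orientation': array([0.12314542, 0.79931452, 0.5814624 , 0.08850408])}
```

View pics/scene0.png

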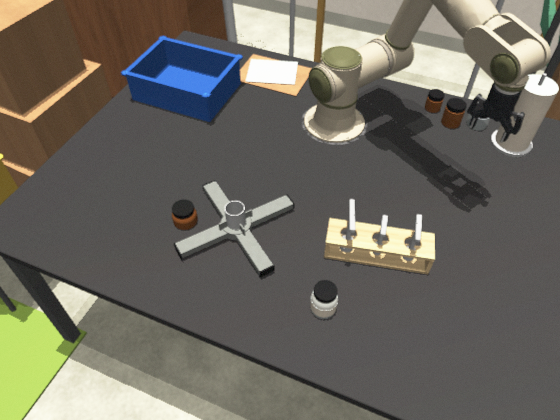

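View pics/top0.png

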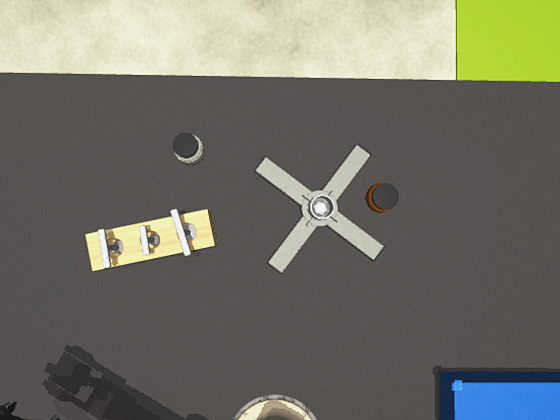

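View pics/wrist0.png

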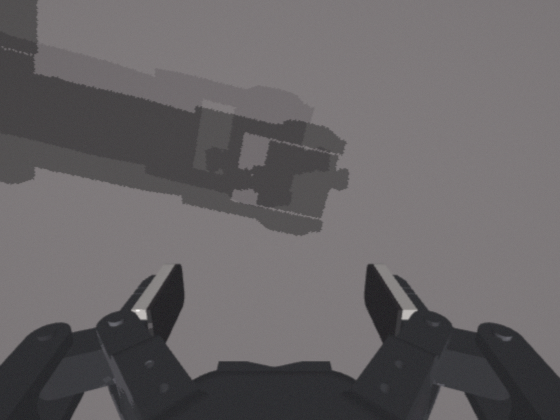

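The top view shows the stand centre near (320,207). The rack runs from (87,250) to (215,225), and the longest bar, at (180,232), is in the right-hand hole. The tall jar is at (187,148) and the amber jar at (382,197). I'll enlarge the crops next.

```bash
python3 - <<'E'
import cv2
t=cv2.imread("pics/top0.png"); s=cv2.imread("pics/scene0.png")
cv2.imwrite("pics/t_rack.png",cv2.resize(t[190:280,75:225],None,fx=5,fy=5,interpolation=cv2.INTER_CUBIC))
cv2.imwrite("pics/t_stand.png",cv2.resize(t[140:280,250:410],None,fx=4,fy=4,interpolation=cv2.INTER_CUBIC))
cv2.imwrite("pics/s_both.png",cv2.resize(s[180:300,160:450],None,fx=2.75,fy=2.75,interpolation=cv2.INTER_CUBIC))
E
```

```text
(no output)
```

View pics/t_rack.png

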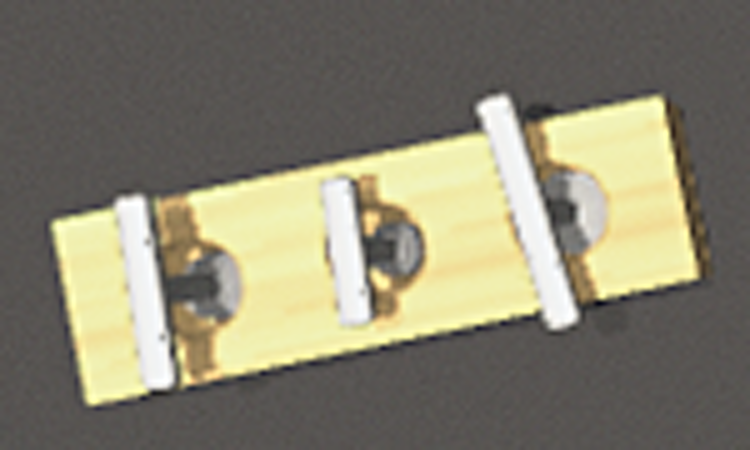

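View pics/t_stand.png

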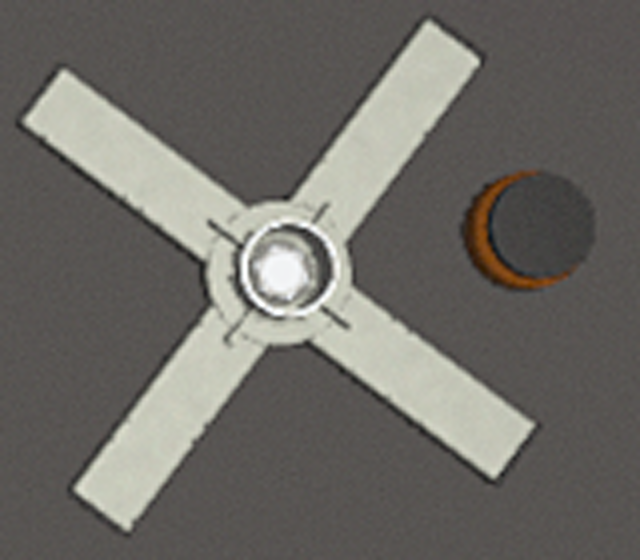

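View pics/s_both.png

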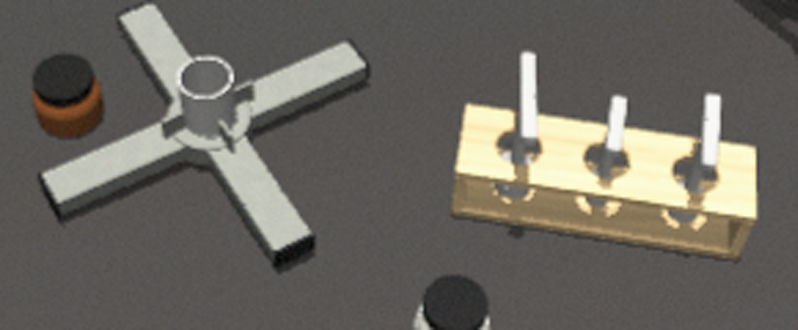

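```bash
cat > h.py <<'E'
import numpy as np, json
from scipy.spatial.transform import Rotation as R
def cam(c):
    q=np.array(c["orientation"]); Rm=R.from_quat(q[[1,2,3,0]]).as_matrix()
    f=420/2/np.tan(np.radians(c["fov_y"]/2)); return np.array(c["origin"]),Rm,f,c["cx"],c["cy"]
def toz(c,u,v,z):
    o,Rm,f,cx,cy=cam(c); d=Rm@np.array([(u-cx)/f,(v-cy)/f,1]); return o+d*(z-o[2])/d[2]
def proj(c,p):
    o,Rm,f,cx,cy=cam(c); q=Rm.T@(np.array(p)-o); return q[0]/q[2]*f+cx,q[1]/q[2]*f+cy
TOP=dict(fov_y=44.76434696472658,cx=282.1528459836698,cy=213.1049960605742,origin=[536.4012764,18.0833526,1328.2657551],orientation=[-0.00516902,0.71024654,-0.70353802,0.02360918])
SC=dict(fov_y=46.73250594622186,cx=277.1554748813016,cy=210.24412793722914,origin=[1392.78983195,363.97613459,1178.6083128],orientation=[-0.18899171,0.51646855,0.78484191,-0.28559681])
E
python3 - <<'E'
from h import *
def tr(x,y,z): return toz(TOP,(x+.5)/5-.5+75,(y+.5)/5-.5+190,z)
def ts(x,y,z): return toz(TOP,(x+.5)/4-.5+250,(y+.5)/4-.5+140,z)
def sc(x,y,z): return toz(SC,(x+.5)/2.75-.5+160,(y+.5)/2.75-.5+180,z)
a,b=tr(495,100,165),tr(561,325,165); print("bar",a,b,(a+b)/2,np.linalg.norm(a-b),np.degrees(np.arctan2(*(a-b)[[1,0]])))
cs=[tr(52,221,78),tr(663,96,78),tr(700,278,78),tr(88,405,78)]
for c in cs: print("rack",c.round(1))
C=sum(cs)/4; ex=(cs[0]+cs[1]-cs[2]-cs[3]); ey=cs[0]+cs[3]-cs[1]-cs[2]
print("rackC",C,np.degrees(np.arctan2(ex[1],ex[0])),np.degrees(np.arctan2(ey[1],ey[0]))-90,np.linalg.norm(ex)/2,np.linalg.norm(ey)/2)
u=ey/np.linalg.norm(ey)
for k in(-90,0,90): print("hole",k,C+u*k)
for x,y in((341,250),(0,0)):pass
for n,(p,q) in dict(mid=((131,198),(159,390)),small=((339,180),(355,324))).items():
    z=153 if n=="mid" else 141
    a,b=tr(*p,z),tr(*q,z);print(n,(a+b)/2,np.linalg.norm(a-b))
print("sleeve",ts(287,269,105),"bolt",ts(282,270,57))
legs=[(42,95),(455,40),(515,453),(100,510)]
L=[ts(x,y,37) for x,y in legs]; print("legs",L,sum(L)/4)
d=L[0]-L[2]; e=L[1]-L[3]; print(np.degrees(np.arctan2(d[1],d[0])),np.degrees(np.arctan2(e[1],e[0])),np.linalg.norm(d),np.linalg.norm(e))
print("squat",ts(542,225,65))
print("scene: sleeve rim",sc(205.5,78,105)," bartop ends",sc(527,55,165),sc(530,134,165))
print("tall",toz(TOP,186,146,95))
E
```

```text
bar [589.42555172 234.69292247 165.        ] [487.69608402 203.15938056 165.        ] [538.56081787 218.92615151 165.        ] 106.50468939239276 17.222103761745423
rack [532.4 463.7  78. ]
rack [596.2 169.2  78. ]
rack [507.5 149.9  78. ]
rack [443.6 444.2  78. ]
rackC [519.93197661 306.73444997  78.        ] 12.312456682205971 12.22294728602688 90.8538644428363 301.26323447058905
hole -90 [538.98643822 218.77464385  78.        ]
hole 0 [519.93197661 306.73444997  78.        ]
hole 90 [500.877515   394.69425609  78.        ]
mid [499.86294894 394.13939285 153.        ] 88.48451878339208
small [519.58229937 305.93452766 141.        ] 66.91763256139383
sleeve [ 602.33941309 -107.93606947  105.        ] bolt [ 604.2680396  -109.74994745   57.        ]
legs [array([715.12508483,  41.78080788,  37.        ]), array([ 753.80074787, -221.80379395,   37.        ]), array([ 490.52777391, -260.7201985 ,   37.        ]), array([452.55455488,   2.40829257,  37.        ])] [ 603.00204037 -109.583723     37.        ]
53.40729627815991 -36.65964249620995 376.7636008629914 375.5267347755193
squat [ 633.64718505 -271.43831198   65.        ]
scene: sleeve rim [ 604.34422249 -107.94325103  105.        ]  bartop ends [492.50423552 202.72005919 165.        ] [588.08693643 236.1667393  165.        ]
tall [747.12190708 220.557338    95.        ]
```

```bash
cat >> h.py <<'E'
def st():
    from rig import ctrl
    s=ctrl.sense(); q=s["ee_rot"]; M=R.from_quat(q[[1,2,3,0]]).as_matrix()
    print("t %.2f"%s["time_s"],"pos",s["eef_pos"].round(1),"yawY %.2f"%np.degrees(np.arctan2(M[1,1],M[0,1])),"toolx",M[:,0].round(4),"F",s["force"].round(1),"T",s["wrist_torque"].round(2),"w %.3f"%s["grip_width"],"q",s["joints"].round(2))
    return s,M
E
python3 -c "from h import *; st()"
```

```text
t 0.15 pos [161.5 499.3 241.8] yawY 72.08 toolx [-6.e-04 -9.e-04 -1.e+00] F [-1.   0.3  0.1] T [-0.02 -0.01  0.04] w 0.998 q [ 1.03  0.31  1.5   0.    1.33 -0.22]
```

Emit:
step_arm(
  commands=[
    [[0.9,-0.66,0],0.02],
    [[0.9,-0.66,0],0.02],
    [[0.9,-0.66,0],0.02],
    [[0.9,-0.66,0],0.02],
    [[0.9,-0.66,0],0.02],
  ],
)

```text
time_s: 0.65
eef_pos: [342.7, 366.2, 242.2]
ee_rot: [0.707, -0.001, 0.707, 0.001]
force: [0.8, 0.7, -0.3]
grip_width: 0.999
```

Emit:
step_arm(
  commands=[
    [[0.9,-0.66,0],0.02],
    [[0.9,-0.66,0],0.02],
    [[0.9,-0.66,0],0.02],
    [[0.9,-0.66,0],0.02],
    [[0.9,-0.66,0],0.017],
  ],
)

```text
time_s: 1.15
eef_pos: [522.8, 234.1, 242.1]
ee_rot: [0.699, -0.109, 0.699, 0.109]
force: [-0.2, 0.3, 0.8]
grip_width: 0.999
```

Emit:
step_arm(
  commands=[
    [[0.4,-0.4,0],0],
    [[0,0,0],0],
    [[0,0,0],0],
  ],
)

```text
time_s: 1.45
eef_pos: [537.3, 219.6, 241.9]
ee_rot: [0.699, -0.107, 0.699, 0.108]
force: [0.0, 0.1, -0.0]
grip_width: 1.003
```

```bash
python3 - <<'E'
from h import *
from rig import capture
import cv2
st(); c=capture("wrist"); cv2.imwrite("pics/w1.png",c["image"]); print({k:v for k,v in c.items() if k!="image"})
for dx in(-55,0,55):
  a=np.radians(17.4); print(proj(c,[539+dx*np.cos(a),219+dx*np.sin(a),165]))
E
```

```text
t 1.45 pos [537.3 219.6 241.9] yawY 107.50 toolx [-1.e-03  1.e-04 -1.e+00] F [ 0.   0.1 -0. ] T [ 0.05 -0.03  0.03] w 1.003 q [ 0.19  0.44  1.32  0.    1.38 -1.69]
{'fov_y': 67.94171131434643, 'cx': 273.8641289777469, 'cy': 207.65562782912207, 'origin': array([464.37967817, 197.26410254, 373.50394564]), 'orientation': array([0.08953998, 0.58466572, 0.79707992, 0.12170536])}
(np.float64(271.5706995532609), np.float64(146.13124746827202))
(np.float64(271.6386782959218), np.float64(224.30760495663552))
(np.float64(271.69729623849867), np.float64(291.7189317147727))
```

View pics/w1.png

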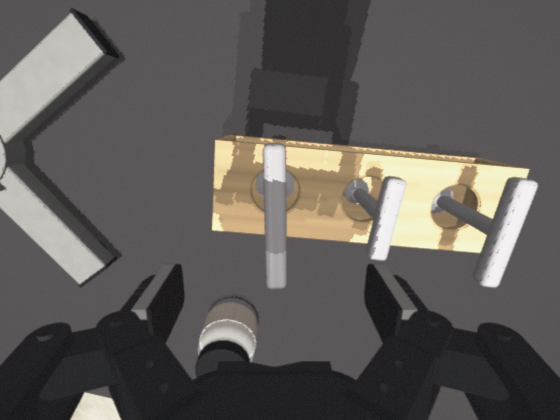

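```bash
python3 - <<'E'
import cv2
t=cv2.imread("pics/w1.png")
cv2.imwrite("pics/w1c.png",cv2.resize(t[130:300,200:340],None,fx=3.5,fy=3.5,interpolation=cv2.INTER_CUBIC))
E
```

```text
(no output)
```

View pics/w1c.png

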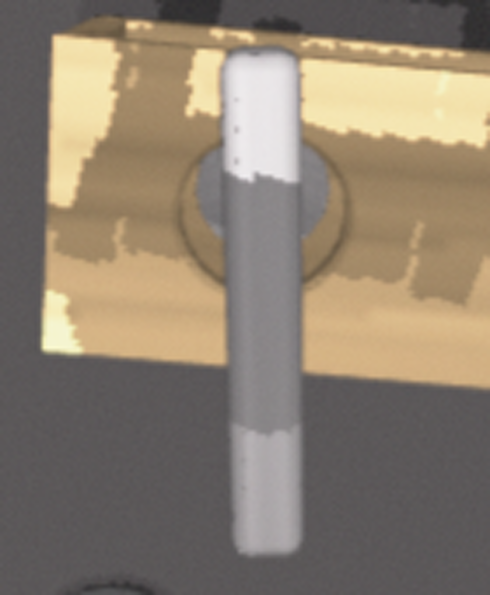

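```bash
python3 - <<'E'
from h import *
c=dict(fov_y=67.94171131434643,cx=273.8641289777469,cy=207.65562782912207,origin=[464.37967817,197.26410254,373.50394564],orientation=[0.08953998,0.58466572,0.79707992,0.12170536])
a,b=toz(c,274.7,146,165),toz(c,276.6,287.5,165)
print(a,b,(a+b)/2,np.linalg.norm(a-b),np.degrees(np.arctan2(*(b-a)[[1,0]])))
for d in (-55,0,55):print(0)
E
```

```text
[485.81476766 204.49755483 165.        ] [586.84816294 237.91306308 165.        ] [536.3314653  221.20530895 165.        ] 106.41589708932837 18.300975050392463
0
0
0
```

Emit:
step_arm(
  commands=[
    [[0.02,0,-0.7],0.003],
    [[0,0,-0.7],0],
    [[0,0,-0.7],0],
    [[0,0,-0.23],0],
    [[0,0,0],0],
  ],
)

```text
time_s: 2.0
eef_pos: [537.5, 220.2, 148.6]
ee_rot: [0.698, -0.111, 0.699, 0.111]
force: [-0.0, -0.6, -0.2]
grip_width: 1.001
```

Emit:
step_arm(
  commands=[
    [[0,0,0],0],
    [[0,0,0],0],
    [[0,0,0],0],
    [[0,0,0],0],
    [[0,0,0],0],
  ],
  gripper=1,
  force=100,
)

```text
time_s: 2.5
eef_pos: [538.6, 219.7, 149.7]
ee_rot: [0.699, -0.111, 0.698, 0.111]
force: [-0.3, 1.1, 2.0]
grip_width: 0.169
```

Emit:
step_arm(
  commands=[
    [[0,0,0],0],
    [[0,0,0],0],
    [[0,0,0],0],
    [[0,0,0],0],
    [[0,0,0],0],
  ],
)

```text
time_s: 3.0
eef_pos: [538.6, 219.7, 149.7]
ee_rot: [0.699, -0.111, 0.698, 0.111]
force: [-0.8, 1.6, 5.6]
grip_width: 0.167
```

```bash
python3 - <<'E'
from h import *
from rig import capture
import cv2
st(); c=capture("wrist"); cv2.imwrite("pics/w2.png",c["image"])
E
```

```text
t 3.00 pos [538.6 219.7 149.7] yawY 108.08 toolx [ 1.e-03  5.e-04 -1.e+00] F [-0.8  1.6  5.6] T [ 0.17  0.16 -0.02] w 0.167 q [ 0.19  0.52  1.45  0.    1.18 -1.7 ]
```

View pics/w2.png

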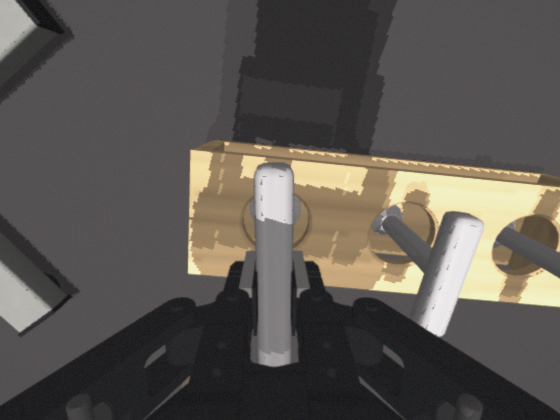

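Emit:
step_arm(
  commands=[
    [[0,0,0.25],0],
    [[0,0,0.5],0],
    [[0,0,0.7],0],
    [[0,0,0.7],0],
    [[0,0,0.7],0],
  ],
)

```text
time_s: 3.55
eef_pos: [537.9, 219.3, 263.7]
ee_rot: [0.698, -0.111, 0.699, 0.111]
force: [0.6, 0.6, -4.7]
grip_width: 0.164
```

Emit:
step_arm(
  commands=[
    [[0,0,0.4],0],
    [[0,0,0],0],
    [[0,0,0],0],
  ],
)

```text
time_s: 3.85
eef_pos: [538.0, 219.4, 277.9]
ee_rot: [0.698, -0.111, 0.699, 0.111]
force: [-0.4, -0.8, -6.0]
grip_width: 0.162
```

```bash
python3 - <<'E'
from h import *
from rig import capture
import cv2
st()
for n in("wrist","scene"):
  c=capture(n); cv2.imwrite(f"pics/{n}3.png",c["image"])
i=c["image"]; cv2.imwrite("pics/scene3c.png",cv2.resize(i[120:300,250:450],None,fx=3.2,fy=3.2,interpolation=cv2.INTER_CUBIC))
E
```

```text
t 3.85 pos [538.  219.4 277.9] yawY 108.07 toolx [-2.1e-03 -5.0e-04 -1.0e+00] F [-0.4 -0.8 -6. ] T [-0.03 -0.04  0.04] w 0.162 q [ 0.19  0.42  1.26 -0.    1.47 -1.7 ]
```

View pics/wrist3.png

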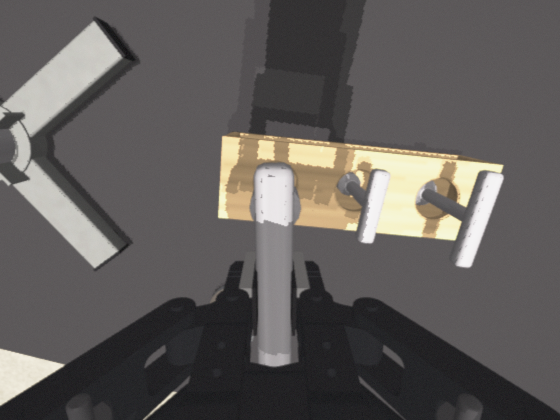

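View pics/scene3c.png

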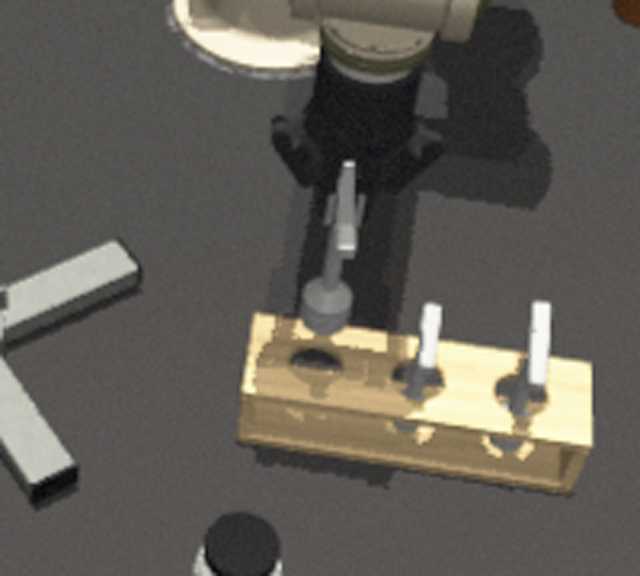

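```bash
python3 - <<'E'
import cv2,numpy as np
a=cv2.imread("pics/w2.png");b=cv2.imread("pics/wrist3.png")
x=np.hstack([a[150:380,230:320],b[150:380,230:320]])
cv2.imwrite("pics/cmp.png",cv2.resize(x,None,fx=2.6*1.2*1.0,fy=2.6,interpolation=cv2.INTER_CUBIC))
E
```

```text
(no output)
```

View pics/cmp.png

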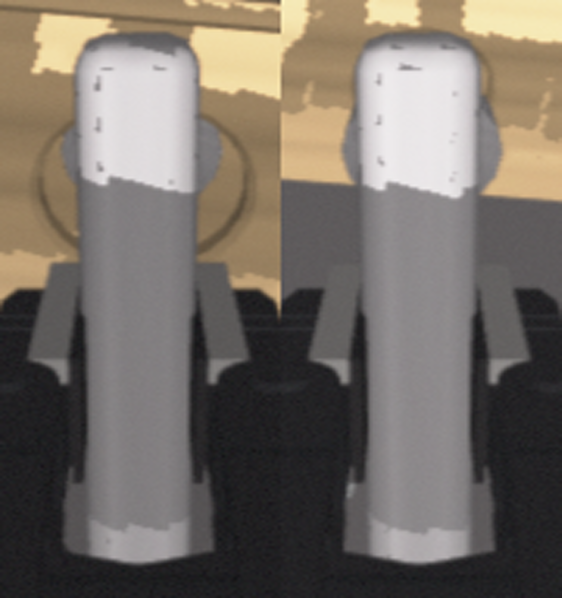

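Emit:
step_arm(
  commands=[
    [[0.16,-0.8,0],0],
    [[0.16,-0.8,0],0],
    [[0.16,-0.8,0],0],
    [[0.16,-0.8,0],0],
    [[0.16,-0.8,0],0],
  ],
)

```text
time_s: 4.45
eef_pos: [570.1, 58.2, 277.8]
ee_rot: [0.698, -0.111, 0.699, 0.111]
force: [-0.2, 0.5, -4.9]
grip_width: 0.166
```

Emit:
step_arm(
  commands=[
    [[0.16,-0.8,0],0],
    [[0.16,-0.8,0],0],
    [[0.16,-0.8,0],0],
    [[0.16,-0.8,0],0],
    [[0.16,-0.8,0],0],
  ],
)

```text
time_s: 4.95
eef_pos: [602.2, -101.7, 277.7]
ee_rot: [0.698, -0.111, 0.699, 0.111]
force: [1.1, 0.7, -4.1]
grip_width: 0.166
```

Emit:
step_arm(
  commands=[
    [[0.03,-0.21,-0.4],0],
    [[0,0,0],0],
    [[0,0,0],0],
  ],
)

```text
time_s: 5.25
eef_pos: [603.3, -108.3, 262.4]
ee_rot: [0.698, -0.111, 0.699, 0.112]
force: [-0.1, -0.3, -5.0]
grip_width: 0.172
```

```bash
python3 - <<'E'
from h import *
from rig import capture
import cv2
st()
for n,(r,q,s) in dict(wrist=(0,0,1),scene=((130,280),(170,320),5),top=((140,270),(250,410),4.5)).items():
  c=capture(n); i=c["image"]
  if n!="wrist": i=cv2.resize(i[r[0]:r[1],q[0]:q[1]],None,fx=s,fy=s,interpolation=cv2.INTER_CUBIC)
  cv2.imwrite(f"pics/{n}4.png",i)
E
```

```text
t 5.25 pos [ 603.3 -108.3  262.4] yawY 108.08 toolx [-0.0019  0.0011 -1.    ] F [-0.1 -0.3 -5. ] T [ 0.05 -0.09  0.01] w 0.172 q [-0.37  0.5   1.17  0.    1.47 -2.26]
```

View pics/wrist4.png

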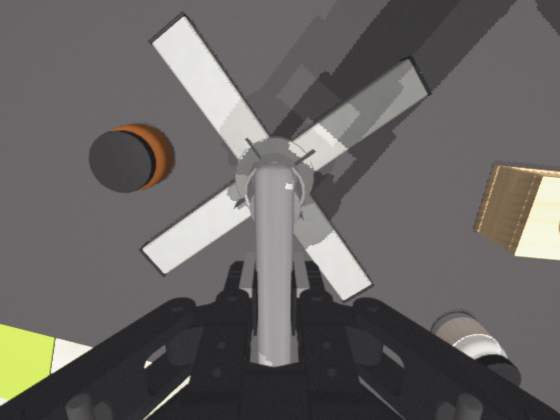

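View pics/scene4.png

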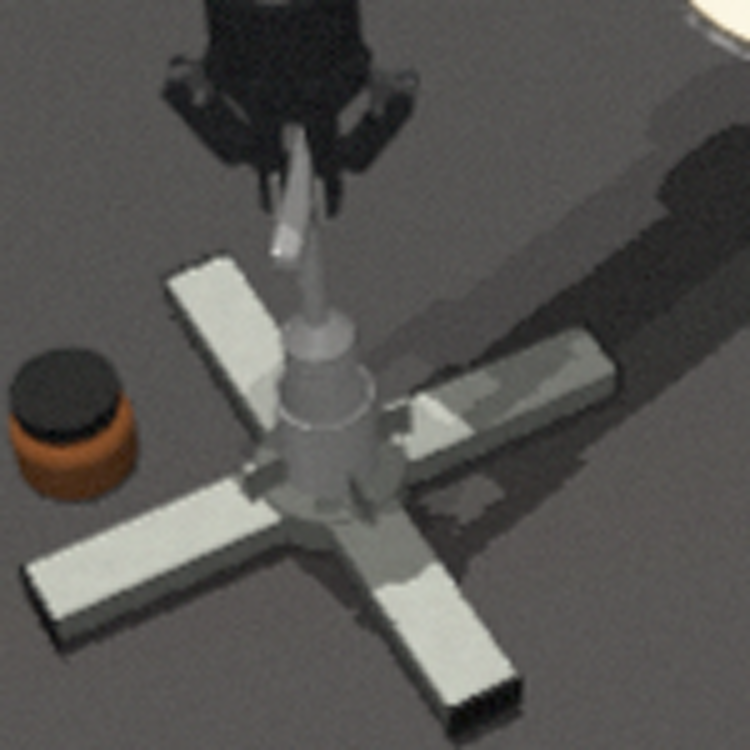

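View pics/top4.png

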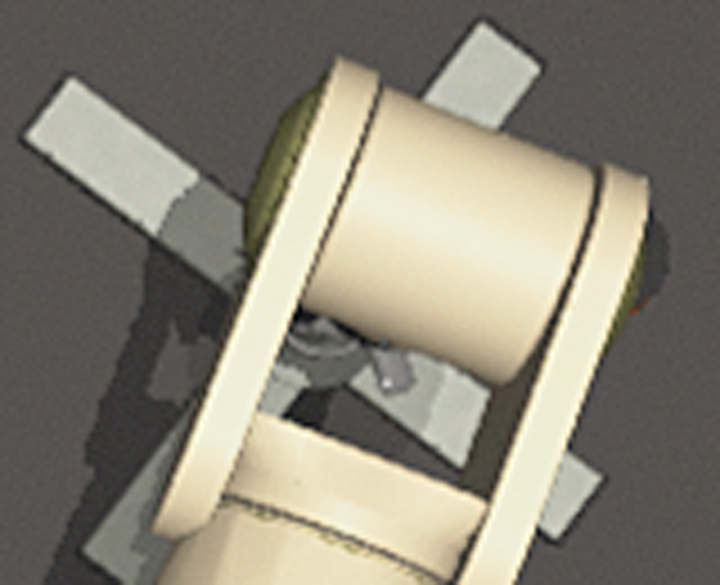

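```bash
python3 - <<'E'
from h import *
for X in((603.2,-108.8),):
  for z in (105,125,155,172,260):
    u,v=proj(SC,[*X,z]); print(z,(u+.5-170)*5-.5,(v+.5-130)*5-.5)
import cv2
from rig import capture
c=capture("scene"); cv2.imwrite("pics/sc5.png",cv2.resize(c["image"][185:240,215:255],None,fx=12,fy=10,interpolation=cv2.INTER_CUBIC))
E
```

```text
105 323.6031131120866 390.39842923601736
125 321.3075753304528 367.80772290525647
155 317.7681008014076 332.9752621674673
172 315.7092376789269 312.71370404922436
260 304.3875689857614 201.29558901413003
```

View pics/sc5.png

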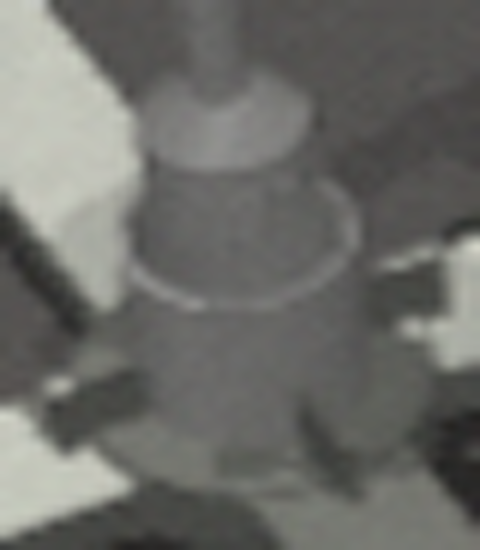

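Emit:
step_arm(
  commands=[
    [[0,0,-0.4],0],
    [[0,0,-0.4],0],
    [[0,0,-0.4],0],
    [[0,0,-0.3],0],
    [[0,0,0],0],
  ],
)

```text
time_s: 5.95
eef_pos: [603.0, -108.3, 201.7]
ee_rot: [0.697, -0.111, 0.699, 0.112]
force: [1.2, -0.4, -4.8]
grip_width: 0.164
```

Emit:
step_arm(
  commands=[
    [[0,0,-0.05],0],
    [[0,0,-0.05],0],
    [[0,0,0],0],
  ],
)

```text
time_s: 6.25
eef_pos: [603.7, -108.9, 199.5]
ee_rot: [0.699, -0.111, 0.698, 0.111]
force: [0.8, -0.4, -4.5]
grip_width: 0.17
```

```bash
python3 -c "from h import *; st()"
```

```text
t 6.25 pos [ 603.7 -108.9  199.5] yawY 108.08 toolx [ 6.e-04 -2.e-04 -1.e+00] F [ 0.8 -0.4 -4.5] T [ 0.02 -0.02  0.  ] w 0.170 q [-0.37  0.54  1.27  0.    1.33 -2.26]
```

Emit:
step_arm(
  commands=[
    [[0,0,-0.05],0],
    [[0,0,-0.05],0],
    [[0,0,-0.05],0],
  ],
)

```text
time_s: 6.55
eef_pos: [603.6, -108.9, 193.0]
ee_rot: [0.698, -0.111, 0.698, 0.111]
force: [0.5, -0.4, -5.0]
grip_width: 0.167
```

Emit:
step_arm(
  commands=[
    [[0,0,-0.025],0],
    [[0,0,0],0],
  ],
)

```text
time_s: 6.75
eef_pos: [603.5, -108.8, 191.9]
ee_rot: [0.698, -0.111, 0.698, 0.111]
force: [-0.3, 0.4, -4.7]
grip_width: 0.171
```

Emit:
step_arm(
  commands=[
    [[0,0,-0.025],0],
    [[0,0,0],0],
  ],
)

```text
time_s: 6.95
eef_pos: [603.6, -108.9, 191.1]
ee_rot: [0.698, -0.111, 0.698, 0.111]
force: [-0.1, -0.2, -5.0]
grip_width: 0.165
```

Emit:
step_arm(
  commands=[
    [[0,0,-0.025],0],
    [[0,0,0],0],
  ],
)

```text
time_s: 7.15
eef_pos: [603.8, -108.9, 190.8]
ee_rot: [0.699, -0.111, 0.698, 0.111]
force: [-0.8, -0.6, 0.5]
grip_width: 0.167
```

Emit:
step_arm(
  commands=[
    [[0,0,-0.005],-0.02],
    [[0,0,0],-0.02],
    [[0,0,0],0],
  ],
)

```text
time_s: 7.45
eef_pos: [603.8, -109.1, 190.7]
ee_rot: [0.704, -0.067, 0.703, 0.066]
force: [-0.6, -0.8, 3.0]
grip_width: 0.168
```

Emit:
step_arm(
  commands=[
    [[0,0,0],-0.02],
    [[0,0,0],-0.02],
    [[0,0,0],0],
  ],
)

```text
time_s: 7.75
eef_pos: [603.8, -109.2, 190.6]
ee_rot: [0.707, -0.023, 0.706, 0.023]
force: [-1.2, -1.2, 2.4]
grip_width: 0.162
```

```bash
python3 -c "from h import *; st()"
```

```text
t 7.75 pos [ 603.8 -109.2  190.6] yawY 93.73 toolx [ 0.0012 -0.001  -1.    ] F [-1.2 -1.2  2.4] T [-0.36  0.24  0.05] w 0.162 q [-0.37  0.55  1.29 -0.    1.31 -2.01]
```

Emit:
step_arm(
  commands=[
    [[-0.01,-0.015,0],-0.02],
    [[0,0,0],-0.02],
    [[0,0,0],0],
  ],
)

```text
time_s: 8.05
eef_pos: [603.3, -109.7, 190.4]
ee_rot: [0.707, 0.021, 0.707, -0.021]
force: [-0.4, -1.8, 3.1]
grip_width: 0.168
```

Emit:
step_arm(
  commands=[
    [[0,0,0],-0.02],
    [[0,0,0],-0.02],
    [[0,0,0],0],
  ],
)

```text
time_s: 8.35
eef_pos: [602.8, -109.2, 188.9]
ee_rot: [0.703, 0.065, 0.705, -0.065]
force: [-0.4, 0.0, -4.7]
grip_width: 0.164
```

```bash
python3 -c "from h import *; st()"
```

```text
t 8.35 pos [ 602.8 -109.2  188.9] yawY 79.42 toolx [-1.7e-03  9.0e-04 -1.0e+00] F [-0.4  0.  -4.7] T [-0.1   0.11  0.04] w 0.164 q [-0.37  0.55  1.29  0.    1.31 -1.76]
```

Emit:
step_arm(
  commands=[
    [[0,0,-0.05],0],
    [[0,0,0],0],
  ],
)

```text
time_s: 8.55
eef_pos: [602.9, -109.3, 187.0]
ee_rot: [0.704, 0.065, 0.705, -0.065]
force: [0.1, -0.3, -5.2]
grip_width: 0.169
```

Emit:
step_arm(
  commands=[
    [[0,0,-0.05],0],
    [[0,0,0],0],
  ],
)

```text
time_s: 8.75
eef_pos: [603.0, -109.4, 185.4]
ee_rot: [0.704, 0.066, 0.704, -0.066]
force: [-0.6, -0.6, -5.0]
grip_width: 0.169
```

Emit:
step_arm(
  commands=[
    [[0,0,-0.05],0],
    [[0,0,0],0],
  ],
)

```text
time_s: 8.95
eef_pos: [603.0, -109.4, 183.5]
ee_rot: [0.704, 0.066, 0.704, -0.066]
force: [-0.4, 0.1, -5.7]
grip_width: 0.167
```

Emit:
step_arm(
  commands=[
    [[0,0,-0.02],0],
    [[0,0,0],0],
  ],
)

```text
time_s: 9.15
eef_pos: [603.1, -109.5, 183.0]
ee_rot: [0.704, 0.066, 0.704, -0.066]
force: [-0.9, 0.9, -5.1]
grip_width: 0.166
```

Emit:
step_arm(
  commands=[
    [[0,0,-0.02],0],
    [[0,0,0],0],
  ],
)

```text
time_s: 9.35
eef_pos: [603.1, -109.4, 182.2]
ee_rot: [0.704, 0.066, 0.704, -0.066]
force: [-1.1, 0.3, -4.5]
grip_width: 0.166
```

```bash
python3 -c "from h import *; st()"
```

```text
t 9.35 pos [ 603.1 -109.4  182.2] yawY 79.28 toolx [-1.e-04  1.e-04 -1.e+00] F [-1.1  0.3 -4.5] T [ 0.04  0.22 -0.09] w 0.166 q [-0.37  0.55  1.3   0.    1.29 -1.75]
```

Emit:
step_arm(
  commands=[
    [[0,0,-0.02],0],
    [[0,0,0],0],
  ],
)

```text
time_s: 9.55
eef_pos: [603.3, -109.5, 182.1]
ee_rot: [0.704, 0.066, 0.704, -0.066]
force: [-2.1, 0.7, -0.4]
grip_width: 0.165
```

Emit:
step_arm(
  commands=[
    [[0,0,-0.02],0],
    [[0,0,0],0],
  ],
)

```text
time_s: 9.75
eef_pos: [603.5, -109.5, 182.0]
ee_rot: [0.705, 0.066, 0.703, -0.066]
force: [-2.5, 0.9, 5.5]
grip_width: 0.164
```

Emit:
step_arm(
  commands=[
    [[-0.01,0,0],-0.04],
    [[0,0,0],-0.04],
    [[0,0,-0.005],-0.04],
    [[0,0,0],-0.04],
    [[0,0,0],0],
  ],
)

```text
time_s: 10.25
eef_pos: [603.0, -109.7, 181.8]
ee_rot: [0.666, 0.24, 0.664, -0.24]
force: [-3.3, 0.4, 6.0]
grip_width: 0.169
```

```bash
python3 -c "from h import *; st()"
```

```text
t 10.25 pos [ 603.  -109.7  181.8] yawY 50.29 toolx [ 0.0015 -0.0011 -1.    ] F [-3.3  0.4  6. ] T [ 0.09  0.9  -0.03] w 0.169 q [-0.37  0.55  1.3  -0.    1.29 -1.25]
```

Emit:
step_arm(
  commands=[
    [[0,0,0],-0.04],
    [[0,0,-0.005],-0.04],
    [[0,0,0],-0.04],
    [[0,0,0],-0.04],
    [[0,0,0],0],
  ],
)

```text
time_s: 10.75
eef_pos: [602.8, -109.7, 181.7]
ee_rot: [0.585, 0.398, 0.584, -0.398]
force: [-4.7, -0.0, 5.8]
grip_width: 0.166
```

```bash
python3 -c "from h import *; st()"
```

```text
t 10.75 pos [ 602.8 -109.7  181.7] yawY 21.49 toolx [ 8.0e-04 -1.1e-03 -1.0e+00] F [-4.7 -0.   5.8] T [ 0.05  1.22 -0.03] w 0.166 q [-0.37  0.55  1.3  -0.    1.29 -0.75]
```

Emit:
step_arm(
  commands=[
    [[-0.01,0,0],-0.04],
    [[0,0,-0.003],-0.04],
    [[0,0,0],-0.04],
    [[0,0,0],-0.03],
    [[0,0,0],0],
  ],
)

```text
time_s: 11.25
eef_pos: [602.3, -109.6, 181.5]
ee_rot: [-0.476, -0.523, -0.475, 0.523]
force: [-5.3, 0.8, 6.8]
grip_width: 0.166
```

```bash
python3 -c "from h import *; st()"
```

```text
t 11.25 pos [ 602.3 -109.6  181.5] yawY -5.46 toolx [ 5.e-04 -8.e-04 -1.e+00] F [-5.3  0.8  6.8] T [0.11 1.29 0.  ] w 0.166 q [-0.37  0.55  1.3  -0.    1.29 -0.28]
```

Emit:
step_arm(
  commands=[
    [[-0.01,0,0],-0.03],
    [[0,0,-0.003],-0.03],
    [[0,0,0],0],
  ],
)

```text
time_s: 11.55
eef_pos: [602.0, -109.5, 181.5]
ee_rot: [0.425, 0.566, 0.424, -0.566]
force: [-4.3, 0.4, 6.9]
grip_width: 0.164
```

```bash
python3 -c "from h import *; st()"
```

```text
t 11.55 pos [ 602.  -109.5  181.5] yawY -16.25 toolx [ 8.e-04 -7.e-04 -1.e+00] F [-4.3  0.4  6.9] T [0.3  1.19 0.04] w 0.164 q [-0.37  0.55  1.3  -0.    1.28 -0.09]
```

Emit:
step_arm(
  commands=[
    [[-0.01,0,0],-0.02],
    [[0,0,0],-0.02],
    [[0,0,0],0],
  ],
)

```text
time_s: 11.85
eef_pos: [601.7, -109.5, 181.4]
ee_rot: [0.389, 0.591, 0.388, -0.591]
force: [-2.8, 0.8, 6.4]
grip_width: 0.169
```

```bash
python3 -c "from h import *; st()"
```

```text
t 11.85 pos [ 601.7 -109.5  181.4] yawY -23.40 toolx [ 1.1e-03 -6.0e-04 -1.0e+00] F [-2.8  0.8  6.4] T [0.34 1.01 0.05] w 0.169 q [-0.37  0.55  1.31 -0.    1.28  0.04]
```

Emit:
step_arm(
  commands=[
    [[-0.005,0,0],-0.02],
    [[0,0,0],-0.02],
    [[0,0,0],0],
  ],
)

```text
time_s: 12.15
eef_pos: [601.5, -109.4, 181.4]
ee_rot: [0.351, 0.614, 0.35, -0.614]
force: [-4.0, 2.1, 5.3]
grip_width: 0.172
```

```bash
python3 -c "from h import *; st()"
```

```text
t 12.15 pos [ 601.5 -109.4  181.4] yawY -30.60 toolx [ 1.1e-03 -4.0e-04 -1.0e+00] F [-4.   2.1  5.3] T [0.4  0.99 0.07] w 0.172 q [-0.37  0.55  1.31 -0.    1.28  0.16]
```

Emit:
step_arm(
  commands=[
    [[0,0,0],-0.02],
    [[0,0,0],-0.02],
    [[0,0,0],0],
  ],
)

```text
time_s: 12.45
eef_pos: [601.5, -109.4, 181.4]
ee_rot: [0.311, 0.635, 0.311, -0.635]
force: [-4.2, 0.9, 6.2]
grip_width: 0.164
```

```bash
python3 -c "from h import *; st()"
```

```text
t 12.45 pos [ 601.5 -109.4  181.4] yawY -37.80 toolx [ 1.1e-03 -3.0e-04 -1.0e+00] F [-4.2  0.9  6.2] T [0.43 1.01 0.1 ] w 0.164 q [-0.37  0.55  1.31  0.    1.28  0.29]
```

Emit:
step_arm(
  commands=[
    [[0,0,-0.003],-0.02],
    [[0,0,0],-0.02],
    [[0,0,0],0],
  ],
)

```text
time_s: 12.75
eef_pos: [601.5, -109.3, 181.3]
ee_rot: [0.271, 0.654, 0.27, -0.653]
force: [-3.3, 2.4, 6.6]
grip_width: 0.17
```

```bash
python3 -c "from h import *; st()"
```

```text
t 12.75 pos [ 601.5 -109.3  181.3] yawY -45.00 toolx [ 1.1e-03 -2.0e-04 -1.0e+00] F [-3.3  2.4  6.6] T [0.49 1.04 0.12] w 0.170 q [-0.37  0.55  1.31  0.    1.28  0.41]
```

Emit:
step_arm(
  commands=[
    [[0,0,0],-0.02],
    [[0,0,0],-0.02],
    [[0,0,0],0],
  ],
)

```text
time_s: 13.05
eef_pos: [601.5, -109.2, 181.2]
ee_rot: [0.229, 0.669, 0.229, -0.669]
force: [-3.4, 1.6, 6.6]
grip_width: 0.166
```

```bash
python3 -c "from h import *; st()"
```

```text
t 13.05 pos [ 601.5 -109.2  181.2] yawY -52.20 toolx [ 0.001 -0.    -1.   ] F [-3.4  1.6  6.6] T [0.54 1.02 0.11] w 0.166 q [-0.37  0.55  1.31  0.    1.28  0.54]
```

Emit:
step_arm(
  commands=[
    [[0,0,-0.003],-0.02],
    [[0,0,0],-0.02],
    [[0,0,0],0],
  ],
)

```text
time_s: 13.35
eef_pos: [601.5, -109.2, 181.2]
ee_rot: [0.187, 0.682, 0.187, -0.682]
force: [-4.9, 1.6, 7.3]
grip_width: 0.169
```

```bash
python3 -c "from h import *; st()"
```

```text
t 13.35 pos [ 601.5 -109.2  181.2] yawY -59.40 toolx [ 1.1e-03  1.0e-04 -1.0e+00] F [-4.9  1.6  7.3] T [0.66 1.   0.09] w 0.169 q [-0.37  0.55  1.31  0.    1.28  0.67]
```

Emit:
step_arm(
  commands=[
    [[-0.008,0.008,0],-0.02],
    [[0,0,0],-0.02],
    [[0,0,0],0],
  ],
)

```text
time_s: 13.65
eef_pos: [601.3, -108.9, 181.2]
ee_rot: [0.144, 0.693, 0.143, -0.692]
force: [-3.7, 1.9, 6.0]
grip_width: 0.167
```

```bash
python3 -c "from h import *; st()"
```

```text
t 13.65 pos [ 601.3 -108.9  181.2] yawY -66.60 toolx [ 1.4e-03 -1.0e-04 -1.0e+00] F [-3.7  1.9  6. ] T [0.57 0.88 0.14] w 0.167 q [-0.37  0.55  1.31  0.    1.28  0.79]
```

Emit:
step_arm(
  commands=[
    [[0,0,0],-0.02],
    [[0,0,0],-0.02],
    [[0,0,0],0],
  ],
)

```text
time_s: 13.95
eef_pos: [601.3, -108.9, 181.1]
ee_rot: [0.1, 0.701, 0.1, -0.7]
force: [-3.8, 1.5, 6.2]
grip_width: 0.168
```

```bash
python3 -c "from h import *; st()"
```

```text
t 13.95 pos [ 601.3 -108.9  181.1] yawY -73.80 toolx [ 0.0015  0.     -1.    ] F [-3.8  1.5  6.2] T [0.63 0.75 0.1 ] w 0.168 q [-0.37  0.55  1.31  0.    1.28  0.92]
```

Emit:
step_arm(
  commands=[
    [[0,0,-0.003],-0.02],
    [[0,0,0],-0.02],
    [[0,0,0],0],
  ],
)

```text
time_s: 14.25
eef_pos: [601.3, -108.8, 181.1]
ee_rot: [0.056, 0.705, 0.056, -0.704]
force: [-2.2, 2.6, 7.6]
grip_width: 0.164
```

```bash
python3 -c "from h import *; st()"
```

```text
t 14.25 pos [ 601.3 -108.8  181.1] yawY -80.99 toolx [ 1.6e-03  1.0e-04 -1.0e+00] F [-2.2  2.6  7.6] T [0.68 0.79 0.21] w 0.164 q [-0.37  0.55  1.31  0.    1.28  1.04]
```

Emit:
step_arm(
  commands=[
    [[0,0,0],-0.02],
    [[0,0,0],-0.02],
    [[0,0,0],0],
  ],
)

```text
time_s: 14.55
eef_pos: [601.4, -108.8, 181.1]
ee_rot: [0.012, 0.708, 0.012, -0.706]
force: [-2.5, 3.2, 6.9]
grip_width: 0.167
```

```bash
python3 -c "from h import *; st()"
```

```text
t 14.55 pos [ 601.4 -108.8  181.1] yawY -88.06 toolx [ 1.9e-03 -5.0e-04 -1.0e+00] F [-2.5  3.2  6.9] T [0.66 0.61 1.29] w 0.167 q [-0.37  0.55  1.31  0.    1.28  1.17]
```

Emit:
step_arm(
  commands=[
    [[0,0,0],0],
    [[0,0,0],0],
  ],
)

```text
time_s: 14.75
eef_pos: [601.4, -108.8, 181.1]
ee_rot: [0.013, 0.708, 0.012, -0.706]
force: [-1.2, 2.3, 6.8]
grip_width: 0.166
```

```bash
python3 -c "from h import *; st()"
```

```text
t 14.75 pos [ 601.4 -108.8  181.1] yawY -87.96 toolx [ 1.8e-03 -4.0e-04 -1.0e+00] F [-1.2  2.3  6.8] T [0.7  0.68 1.29] w 0.166 q [-0.37  0.55  1.31  0.    1.28  1.16]
```

Emit:
step_arm(
  commands=[
    [[0,0,0],0.02],
    [[0,0,0],0.01],
    [[0,0,0],0],
  ],
)

```text
time_s: 15.05
eef_pos: [601.3, -108.8, 181.1]
ee_rot: [0.045, 0.706, 0.045, -0.705]
force: [-3.6, 2.6, 7.2]
grip_width: 0.169
```

```bash
python3 -c "from h import *; st()"
```

```text
t 15.05 pos [ 601.3 -108.8  181.1] yawY -82.66 toolx [ 1.6e-03  2.0e-04 -1.0e+00] F [-3.6  2.6  7.2] T [0.72 0.75 0.08] w 0.169 q [-0.37  0.55  1.31  0.    1.28  1.07]
```

Emit:
step_arm(
  commands=[
    [[0,0,0],-0.02],
    [[0,0,0],-0.005],
    [[0,0,0],0],
  ],
)

```text
time_s: 15.35
eef_pos: [601.4, -108.8, 181.1]
ee_rot: [0.018, 0.708, 0.018, -0.706]
force: [-2.8, 2.5, 6.7]
grip_width: 0.168
```

```bash
python3 -c "from h import *; st()"
```

```text
t 15.35 pos [ 601.4 -108.8  181.1] yawY -87.11 toolx [ 1.8e-03 -3.0e-04 -1.0e+00] F [-2.8  2.5  6.7] T [0.7  0.68 1.14] w 0.168 q [-0.37  0.55  1.31  0.    1.28  1.15]
```

Emit:
step_arm(
  commands=[
    [[0,0,0],0.015],
    [[0,0,0],0.01],
    [[0,0,0],0],
  ],
)

```text
time_s: 15.65
eef_pos: [601.4, -108.8, 181.1]
ee_rot: [0.045, 0.706, 0.045, -0.705]
force: [-3.1, 2.4, 7.2]
grip_width: 0.168
```

```bash
python3 -c "from h import *; st()"
```

```text
t 15.65 pos [ 601.4 -108.8  181.1] yawY -82.66 toolx [ 1.7e-03  2.0e-04 -1.0e+00] F [-3.1  2.4  7.2] T [ 0.69  0.82 -0.07] w 0.168 q [-0.37  0.55  1.31  0.    1.28  1.07]
```

Emit:
step_arm(
  commands=[
    [[0,0,0.1],0],
    [[0,0,0.1],0],
    [[0,0,0.1],0],
    [[0,0,0.1],0],
    [[0,0,0.1],0],
  ],
)

```text
time_s: 16.15
eef_pos: [601.6, -109.6, 201.2]
ee_rot: [0.045, 0.707, 0.044, -0.705]
force: [0.3, -0.3, -5.4]
grip_width: 0.168
```

Emit:
step_arm(
  commands=[
    [[0,0,0.4],0],
    [[0,0,0.5],0],
    [[0,0,0.5],0],
    [[0,0,0.5],0],
    [[0,0,0.1],0],
  ],
)

```text
time_s: 16.65
eef_pos: [601.9, -109.6, 283.5]
ee_rot: [0.046, 0.708, 0.044, -0.703]
force: [0.5, 0.9, -4.6]
grip_width: 0.168
```

Emit:
step_arm(
  commands=[
    [[0,0,0],0],
    [[0,0,0],0],
  ],
)

```text
time_s: 16.85
eef_pos: [600.8, -109.1, 278.8]
ee_rot: [-0.045, -0.705, -0.045, 0.706]
force: [-1.4, -0.5, -6.0]
grip_width: 0.166
```

```bash
python3 - <<'E'
from h import *
from rig import capture
import cv2
st()
for n,(r,q,s) in dict(wrist=(0,0,1),scene=((130,280),(170,320),5)).items():
  c=capture(n); i=c["image"]
  if n!="wrist": i=cv2.resize(i[r[0]:r[1],q[0]:q[1]],None,fx=s,fy=s,interpolation=cv2.INTER_CUBIC)
  cv2.imwrite(f"pics/{n}6.png",i)
E
```

```text
t 16.85 pos [ 600.8 -109.1  278.8] yawY -82.73 toolx [-1.1e-03  4.0e-04 -1.0e+00] F [-1.4 -0.5 -6. ] T [0.02 0.05 0.03] w 0.166 q [-0.37  0.49  1.15 -0.    1.5   1.07]
```

View pics/wrist6.png

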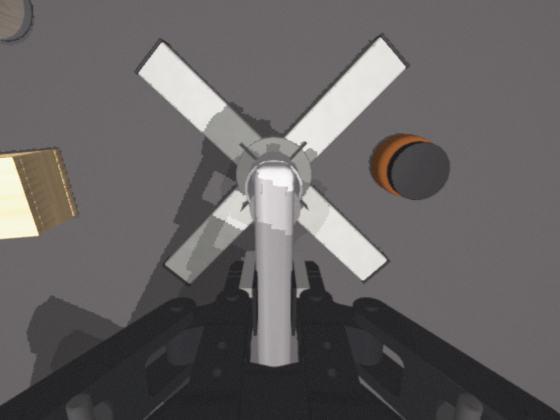

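View pics/scene6.png

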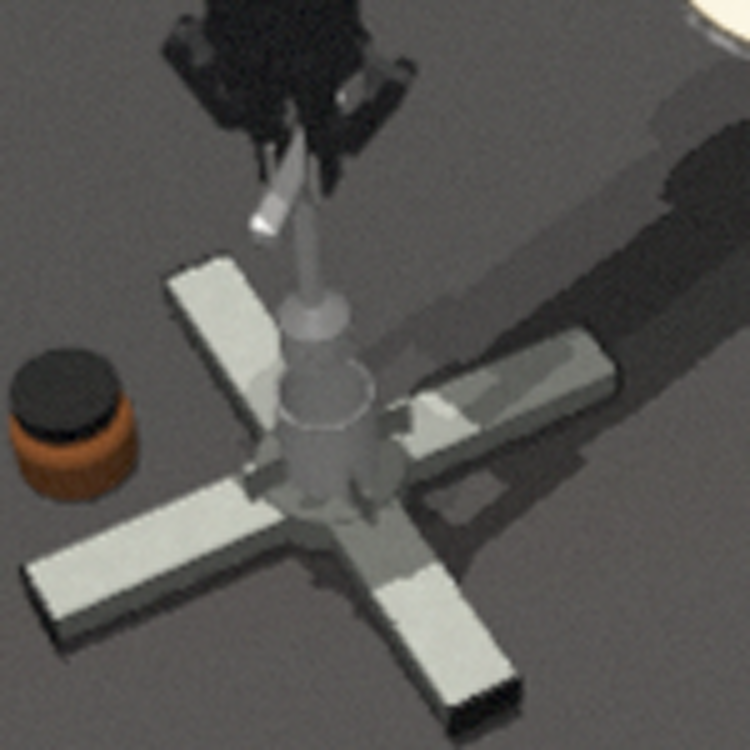

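Emit:
step_arm(
  commands=[
    [[-0.06,0.33,0],0.042],
    [[-0.06,0.33,0],0.042],
    [[-0.06,0.33,0],0.042],
    [[-0.06,0.33,0],0.042],
    [[-0.06,0.33,0],0.042],
  ],
)

```text
time_s: 17.45
eef_pos: [588.8, -42.6, 278.9]
ee_rot: [-0.273, -0.652, -0.273, 0.653]
force: [0.3, 0.2, -5.1]
grip_width: 0.165
```

Emit:
step_arm(
  commands=[
    [[-0.06,0.33,0],0.042],
    [[-0.06,0.33,0],0.042],
    [[-0.06,0.33,0],0.042],
    [[-0.06,0.33,0],0.042],
    [[-0.06,0.33,0],0.042],
  ],
)

```text
time_s: 17.95
eef_pos: [576.8, 23.4, 279.0]
ee_rot: [-0.469, -0.529, -0.47, 0.529]
force: [0.4, 0.2, -4.8]
grip_width: 0.169
```

Emit:
step_arm(
  commands=[
    [[-0.06,0.33,0],0.042],
    [[-0.06,0.33,0],0.042],
    [[-0.06,0.33,0],0.042],
    [[-0.06,0.33,0],0.042],
    [[-0.06,0.33,0],0.042],
  ],
)

```text
time_s: 18.45
eef_pos: [564.8, 89.4, 279.0]
ee_rot: [0.615, 0.348, 0.616, -0.348]
force: [-0.2, -0.8, -5.3]
grip_width: 0.162
```

Emit:
step_arm(
  commands=[
    [[-0.06,0.33,0],0.042],
    [[-0.06,0.33,0],0.042],
    [[-0.06,0.33,0],0.042],
    [[-0.06,0.33,0],0.042],
    [[-0.06,0.33,0],0.042],
  ],
)

```text
time_s: 18.95
eef_pos: [552.8, 155.4, 279.0]
ee_rot: [0.695, 0.13, 0.695, -0.13]
force: [-0.0, 0.7, -4.8]
grip_width: 0.168
```

Emit:
step_arm(
  commands=[
    [[-0.06,0.32,0],0.042],
    [[-0.06,0.32,0],0.042],
    [[-0.06,0.32,0],0.042],
    [[-0.06,0.32,0],0.042],
    [[-0.06,0.32,0],0.042],
  ],
)

```text
time_s: 19.45
eef_pos: [540.8, 219.3, 279.0]
ee_rot: [0.699, -0.102, 0.7, 0.102]
force: [-0.8, 0.2, -4.2]
grip_width: 0.166
```

Emit:
step_arm(
  commands=[
    [[0,0,0],0.009],
    [[0,0,0],0],
    [[0,0,0],0],
  ],
)

```text
time_s: 19.75
eef_pos: [541.2, 218.2, 279.4]
ee_rot: [0.699, -0.109, 0.699, 0.109]
force: [0.1, 0.6, -5.0]
grip_width: 0.171
```

```bash
python3 -c "from h import *; st()"
```

```text
t 19.75 pos [541.2 218.2 279.4] yawY 107.73 toolx [-3.e-04 -4.e-04 -1.e+00] F [ 0.1  0.6 -5. ] T [ 0.04 -0.07  0.  ] w 0.171 q [ 0.18  0.42  1.25 -0.    1.47 -1.7 ]
```

Emit:
step_arm(
  commands=[
    [[-0.07,0.03,-0.4],0.002],
    [[0,0,-0.4],0],
    [[0,0,-0.3],0],
    [[0,0,0],0],
    [[0,0,0],0],
  ],
)

```text
time_s: 20.25
eef_pos: [538.5, 219.8, 236.1]
ee_rot: [0.698, -0.112, 0.698, 0.112]
force: [-0.3, -1.0, -5.1]
grip_width: 0.166
```

```bash
python3 - <<'E'
from h import *
from rig import capture
import cv2
st()
for n,(r,q,s) in dict(wrist=(0,0,1),scene=((170,280),(310,450),5)).items():
  c=capture(n); i=c["image"]
  if n!="wrist": i=cv2.resize(i[r[0]:r[1],q[0]:q[1]],None,fx=s,fy=s,interpolation=cv2.INTER_CUBIC)
  cv2.imwrite(f"pics/{n}7.png",i)
for z in (78,95,125): 
  u,v=proj(SC,[539,218.8,z]); print(z,(u-310)*5,(v-170)*5)
E
```

```text
t 20.25 pos [538.5 219.8 236.1] yawY 108.21 toolx [ 5.e-04  1.e-04 -1.e+00] F [-0.3 -1.  -5.1] T [ 0.03 -0.01 -0.04] w 0.166 q [ 0.19  0.44  1.33 -0.    1.37 -1.7 ]
78 190.6428090477138 313.9606323419939
95 194.0599142623529 295.6424620669955
125 200.25099004661257 262.4537911663641
```

View pics/wrist7.png

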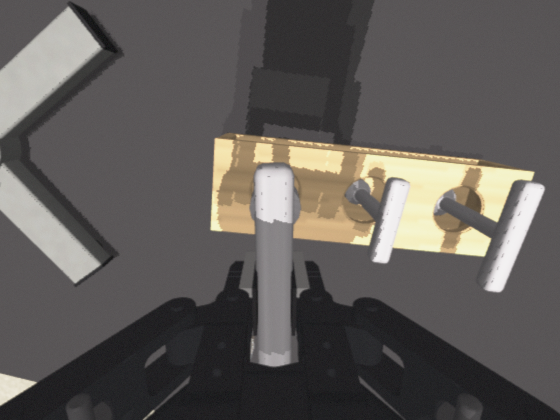

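View pics/scene7.png

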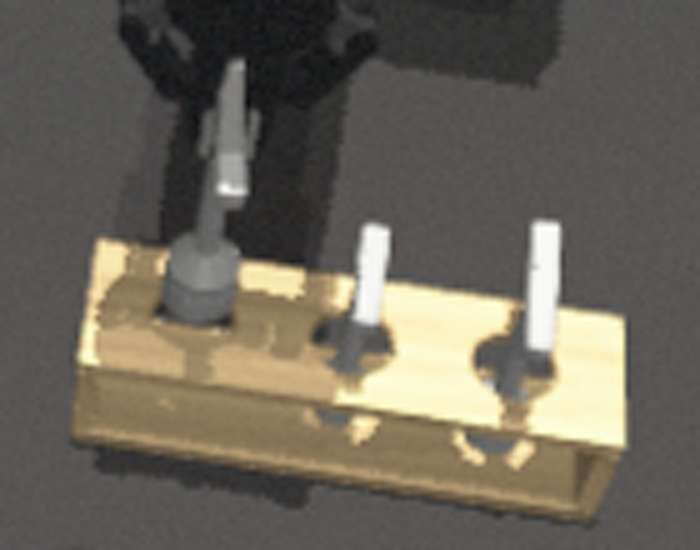

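Emit:
step_arm(
  commands=[
    [[0,0,-0.3],0],
    [[0,0,-0.15],0],
    [[0,0,-0.15],0],
    [[0,0,-0.15],0],
    [[0,0,0],0],
  ],
)

```text
time_s: 20.85
eef_pos: [537.9, 220.0, 204.6]
ee_rot: [0.698, -0.112, 0.699, 0.112]
force: [-0.4, 0.9, -4.3]
grip_width: 0.163
```

Emit:
step_arm(
  commands=[
    [[0,0,-0.25],0],
    [[0,0,-0.25],0],
    [[0,0,-0.25],0],
    [[0,0,-0.25],0],
    [[0,0,-0.2],0],
  ],
)

```text
time_s: 21.35
eef_pos: [538.0, 220.0, 156.5]
ee_rot: [0.698, -0.112, 0.699, 0.112]
force: [-1.2, 0.7, -5.1]
grip_width: 0.161
```

Emit:
step_arm(
  commands=[
    [[0,0,-0.05],0],
    [[0,0,0],0],
  ],
)

```text
time_s: 21.55
eef_pos: [538.2, 220.1, 155.4]
ee_rot: [0.698, -0.112, 0.698, 0.112]
force: [0.7, -0.7, -4.8]
grip_width: 0.165
```

Emit:
step_arm(
  commands=[
    [[0,0,-0.05],0],
    [[0,0,-0.05],0],
    [[0,0,0],0],
  ],
)

```text
time_s: 21.85
eef_pos: [538.2, 220.0, 151.6]
ee_rot: [0.698, -0.112, 0.698, 0.112]
force: [-1.0, -0.3, -4.3]
grip_width: 0.166
```

Emit:
step_arm(
  commands=[
    [[0,0,-0.025],0],
    [[0,0,0],0],
  ],
)

```text
time_s: 22.05
eef_pos: [538.2, 220.1, 150.7]
ee_rot: [0.698, -0.112, 0.698, 0.112]
force: [-0.5, -0.1, -4.8]
grip_width: 0.166
```

Emit:
step_arm(
  commands=[
    [[0,0,-0.02],0],
    [[0,0,0],0],
  ],
)

```text
time_s: 22.25
eef_pos: [538.2, 220.0, 149.8]
ee_rot: [0.698, -0.112, 0.698, 0.112]
force: [-1.1, 0.3, -4.2]
grip_width: 0.167
```

Emit:
step_arm(
  commands=[
    [[0,0,-0.015],0],
    [[0,0,0],0],
  ],
)

```text
time_s: 22.45
eef_pos: [538.4, 220.1, 149.7]
ee_rot: [0.698, -0.112, 0.698, 0.112]
force: [-1.5, 0.5, -0.9]
grip_width: 0.168
```

Emit:
step_arm(
  commands=[
    [[0,0,-0.015],0],
    [[0,0,0],0],
  ],
)

```text
time_s: 22.65
eef_pos: [538.6, 220.2, 149.7]
ee_rot: [0.699, -0.112, 0.698, 0.112]
force: [-1.8, 0.3, 4.7]
grip_width: 0.169
```

Emit:
step_arm(
  commands=[
    [[0,0,0],0],
    [[0,0,0],0],
    [[0,0,0],0],
    [[0,0,0],0],
    [[0,0,0],0],
  ],
  gripper=-1,
)

```text
time_s: 23.15
eef_pos: [538.3, 220.0, 148.6]
ee_rot: [0.698, -0.112, 0.698, 0.112]
force: [0.4, 0.3, 0.7]
grip_width: 0.986
```

Emit:
step_arm(
  commands=[
    [[0,0,0],0],
    [[0,0,0],0],
    [[0,0,0],0],
  ],
)

```text
time_s: 23.45
eef_pos: [538.2, 220.1, 148.7]
ee_rot: [0.698, -0.112, 0.698, 0.112]
force: [0.3, -0.2, -0.0]
grip_width: 1.001
```

```bash
python3 - <<'E'
from h import *
from rig import capture
import cv2
st()
c=capture("wrist"); cv2.imwrite(f"pics/wrist8.png",c["image"])
E
```

```text
t 23.45 pos [538.2 220.1 148.7] yawY 108.26 toolx [ 0. -0. -1.] F [ 0.3 -0.2 -0. ] T [-0.03 -0.02 -0.01] w 1.001 q [ 0.19  0.52  1.45 -0.    1.17 -1.7 ]
```

View pics/wrist8.png

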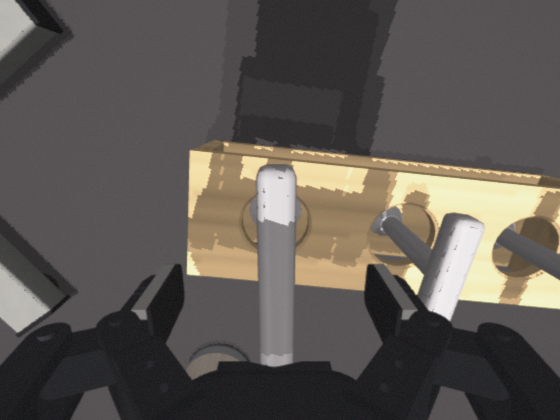

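The wrench stands upright and the jaws are open and clear of it, so I'm retreating straight up and then back toward the start side.

Emit:
step_arm(
  commands=[
    [[0,0,0.3],0],
    [[0,0,0.6],0],
    [[0,0,0.8],0],
    [[0,0,0.8],0],
    [[0,0,0.5],0],
  ],
)

```text
time_s: 24.0
eef_pos: [538.6, 220.1, 272.3]
ee_rot: [0.7, -0.112, 0.697, 0.112]
force: [0.6, -0.7, -0.9]
grip_width: 1.001
```

Emit:
step_arm(
  commands=[
    [[-0.8,0,0],0],
    [[-0.8,0,0],0],
    [[-0.8,0,0],0],
    [[-0.8,0,0],0],
    [[-0.8,0,0],0],
  ],
)

```text
time_s: 24.5
eef_pos: [376.9, 220.0, 269.6]
ee_rot: [0.699, -0.112, 0.698, 0.112]
force: [0.7, -0.6, 1.3]
grip_width: 0.998
```

Emit:
step_arm(
  commands=[
    [[0,0,0],0],
    [[0,0,0],0],
    [[0,0,0],0],
    [[0,0,0],0],
    [[0,0,0],0],
  ],
)

```text
time_s: 25.0
eef_pos: [378.7, 220.0, 268.5]
ee_rot: [0.698, -0.112, 0.698, 0.112]
force: [0.6, -0.2, 0.1]
grip_width: 1.003
```

```bash
python3 - <<'E'
from h import *
from rig import capture
import cv2
st()
for n,(r,q,s) in dict(top=((120,290),(70,420),2.28),scene=((170,320),(160,450),2.7)).items():
  c=capture(n); i=c["image"]; cv2.imwrite(f"pics/{n}9full.png",i)
  cv2.imwrite(f"pics/{n}9.png",cv2.resize(i[r[0]:r[1],q[0]:q[1]],None,fx=s,fy=s,interpolation=cv2.INTER_CUBIC))
i=cv2.imread("pics/top9full.png")
cv2.imwrite("pics/t_rack9.png",cv2.resize(i[190:280,75:225],None,fx=5,fy=5,interpolation=cv2.INTER_CUBIC))
E
```

```text
t 25.00 pos [378.7 220.  268.5] yawY 108.24 toolx [-4.e-04 -1.e-04 -1.e+00] F [ 0.6 -0.2  0.1] T [ 0.02 -0.    0.03] w 1.003 q [ 0.26  0.1   1.69 -0.    1.35 -1.63]
```

View pics/t_rack9.png

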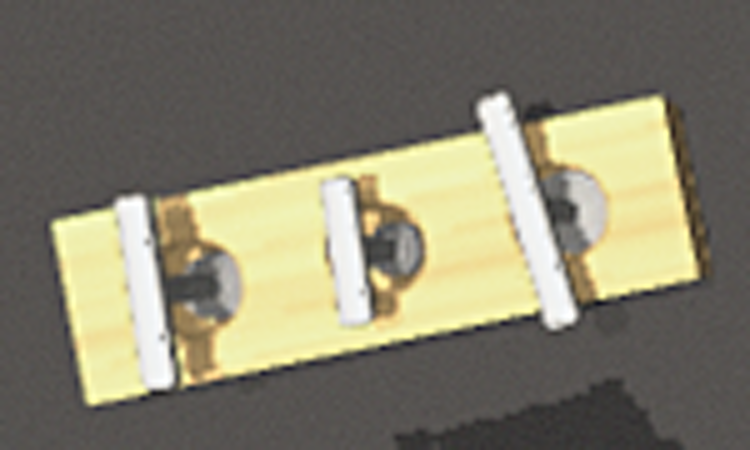

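View pics/scene9.png

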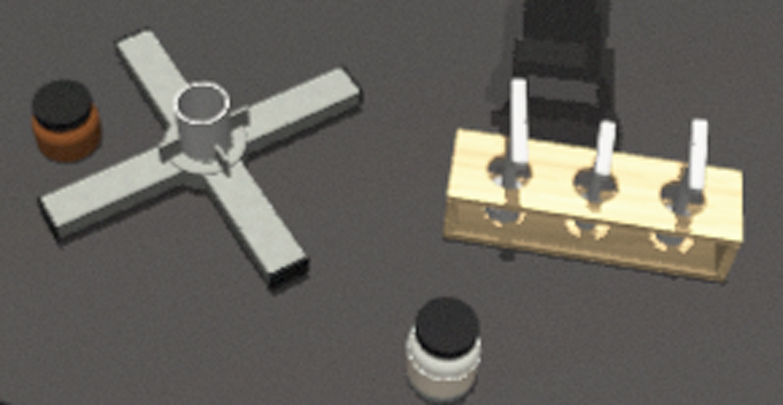

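View pics/top9.png

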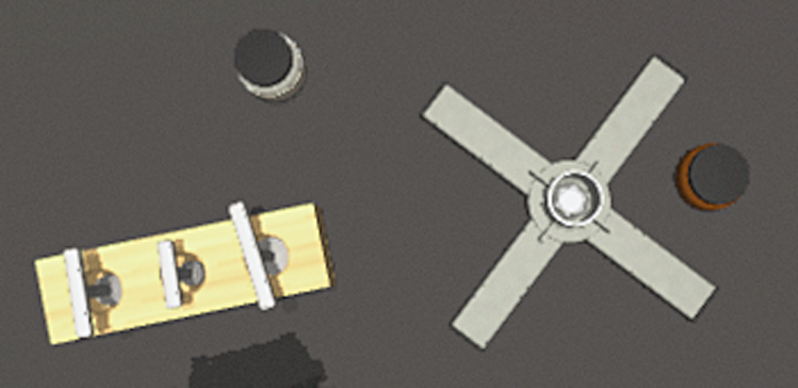

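The big wrench's bar is back on the same pixels as at the start: (495,100) to (561,325) in the enlarged rack crop. The other two wrenches, both jars and the stand look unmoved, so I'm handing in.

```bash
python3 -c "
from rig import ticket
print(ticket.finish_job())"
```

```text
the job is handed in; nothing more can be done
None
```

The bolt is tight and the big wrench is back upright in its own hole of the rack. I handed the job in at about 25 s of the 66 s allowed.

- **Fitting:** I pressed at roughly 5–8 N and turned clockwise. The socket dropped over the head after about 29°. It then went down about 9 mm further than where it had first rested, which matches fully seated.
- **Tightening:** I turned about 167° clockwise, including play in the socket. The torque stayed at about 0.2 N m or less, then jumped to 1.29 N m, a little above the suggested 0.4 to 1 N m. I backed off within the socket's play and turned again. The torque rose to 1.14 N m at nearly the same angle, so it is a dead stop.
- **Putting back:** The wrench touched the floor board at the same height as when I gripped it. After I let go, the tool force read about zero.
- **Last pictures:** The big wrench's bar lies on the same pixels as at the start. The other two wrenches and both jars show no visible movement.

None of these checks failed. While turning there was a steady side force of 3–5 N on the socket from slight off-centring, which I eased with small shifts. I could not confirm the bolt's own turning directly; the evidence is the torque jump and the socket sinking about 0.9 mm, which agrees with the thread.

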